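# Unlock the crock's sprung lid and hold it up for cleaning

## Robot

A 6-joint arm with a two-finger parallel gripper is mounted at the origin on a cart in front of the work surface, level with it; the furniture and walls round the work are solid. World frame = base frame: x ahead of the robot, y to its left, z up, the work surface at z = 0. Lengths are in m, angles in rad, forces in N, time in s.
With the tool pointing down it reaches from about 0.325 to 0.9 m from the base axis. Payload 6.1 kg.
Tool frame: the origin (TCP) lies midway between the tips of the shut fingers; the grasp point (between the pads) lies 19 mm behind it; x points along the fingers, y is the direction in which the jaws open and shut, and the axes are right-handed (so a half turn about x gives the same grasp; the last joint's range is limited). The gripper opens to 85 mm and grips with 20 to 120 N. Pads are 22 mm wide; open, the fingers measure 114 mm over their backs; the gripper's body (76 mm by 85 mm) begins 54 mm behind the grasp point. The pads swing forward as they close: fully open they stand 13 mm farther back than shut.
Start: joints at [1.032, 0.22, 1.526, -0, 1.395, -0.126], TCP at [0.251, 0.572, 0.231] pointing down, gripper open.
Joint ranges: [-2.98, 2.98], [-0.91, 2.08], [0.09, 2.57], [-1.24, 4.39], [0.2, 2.65], [-2.68, 2.68]. Speed limits (rad/s): [2.57, 2.57, 3.01, 3.14, 3.14, 3.14].

## Interface

Orientations are given as [roll, pitch, yaw] about the fixed x, y, z axes, in that order (R = Rz(yaw) Ry(pitch) Rx(roll)).
In Python, from plant import movep, move_l, set_joints, gripper_to, hold, inverse_kinematics, observe, get_image, get_calibration, Unreachable, job_done gives the robot as it stands. Calls block until the motion is done:
- movep(position, orientation): joint-space move of the TCP to a pose.
- move_l(position, feed=0.15, rotation=None, max_force=None): straight line of the TCP; rotation=None keeps the orientation; feed is the mean speed in m/s. With max_force (N) it stops when the force on the tool has changed by that much, and returns True; else False.
- set_joints(angles): joint-space move.
- gripper_to(opening, f_grip=None): finger opening in m; f_grip is the grip in N (None keeps the last); returns when the fingers have stopped.
- hold(seconds).
- inverse_kinematics(position, orientation): joint angles nearest the present ones, or None.
- observe(): the state.
- get_image(name): name is "scene" or "top" or "wrist"; returns (picture, depth): 400x640x3 uint8, red, green, blue; 400x640 float32, m along the optical axis (not along the pixel's ray), 0 where there is no reading.
- get_calibration(name): a dict with "intrinsics" (3x3 intrinsics, pixels), "dist_coeffs" ([k1, k2, p1, p2, k3] as OpenCV has them; the pictures are not rectified), "world_from_camera" (4x4, takes a point from camera to world coordinates). Camera axes: x right, y down, z forward; pixel columns grow to the right and rows downward; lengths in m; the calibration is good to about 2 mm. A picture is of the moment at which its call begins: read the wrist's pose just before it. get_calibration takes no time and is no camera call; for the wrist camera it gives the pose at the moment of the call.
A pose or a line that the arm cannot do raises Unreachable and nothing moves.
- job_done(): hands the job in, once; it reports no verdict.
The state is a dict: "time_s": time; "q": joint angles; "joint_velocities": joint speeds; "joint_torque": joint torques, N m; "eef_pos": TCP position; "tcp_rot": TCP orientation; "ft_force": force on the tool from outside, world axes, zero at the start; "torque": the same for the moment, N m; "opening": finger opening in m.
Only numpy, scipy, OpenCV 4.12 (cv2) and the standard library are available. Lean on these libraries where they do the work, as an engineer would, in place of code of your own. Each camera call takes 0.05 s, during which the arm holds its last target.

## Task

Open the low wide storage crock (not the tall narrow one) so that I can wipe its seal and rim: push its sprung lid knob down, turn it counter-clockwise as far as it goes to free the locking bar, then lift the lid straight off by the knob. Finish still holding the lid in the gripper, level and still, about 8 cm above the crock and straight over its mouth; keep the lid level all the way, leave the crock standing where it is, and disturb nothing else.

Things in the scene. Friction and masses are not known exactly. Their poses are not given: they have to be found in the camera images.
- crock: The low wide white ceramic crock, round, 142 mm across, rim 115 mm above its foot, 3.2 kg, loose on the worktop. Origin: centre of its underside, z up. A steel lock ring just inside its mouth has two gaps through which the lid's locking bar passes.
- crock_lid: Its round steel lid, 144 mm across, 15 mm thick, 0.35 to 0.55 kg with knob, lying on the rim on a rubber seal. Origin: centre of the seal's underside (115 mm above the crock's underside when shut); z up, x along the locking bar while locked. Two pins key it to the crock: the lid does not turn. Pins and bar reach 21 mm below the origin (29 when pressed): lift straight for 30 mm.
- crock_knob_grip (a point): Grip point on the axis of the lid's black mushroom knob, 45 mm above the lid's origin. The knob is a round upright cylinder 46 to 48 mm across, 28 to 62 mm above the lid's origin (upright flank 33 to 53 mm), on a thin stem; the lid's top is at 15 mm. Grip it across any diameter. z up, x along the locking bar.
- crock_push (a joint): How far the knob is pressed down, in m: 0 up (spring, 6 N), 0.008 fully down (10 N). It springs back up. While locked, the knob cannot be turned unless it is down by 5 mm or more; once turned by more than 0.5 rad it may come up again.
- crock_knob (a joint): How far the knob and its locking bar are turned, in rad: 0 locked, 1.047 (60 degrees counter-clockwise seen from above) at its stop, where the bar is free to pass. It stays where it is left (0.04 N m friction). It must be within about 0.08 of the stop for the bar to pass. The ridge on the knob's top shows its angle; two raised dots on the lid mark shut (small) and open (large).
- tall_crock: Closed tall narrow crock of the same set with the same kind of knob, 108 mm across, 150 mm to the rim and 209 mm to the top of its knob; leave alone. Origin: centre of its underside.
- mill_1: Wooden pepper mill, 58 mm across, 170 mm tall; leave alone. Origin: centre of its underside.
- spice_jar_1: Spice jar, 45 mm across, 106 mm tall, behind the crocks; leave alone. Origin: centre of its underside.
- spice_jar_3: Spice jar, 43 mm across, 100 mm tall, in front of the crocks; leave alone. Origin: centre of its underside.
- kitchen_timer: Round wind-up kitchen timer, 67 mm across, 54 mm tall; leave alone. Origin: centre of its underside.
- tin_9: Food tin, 75 mm across, 58 mm tall; leave alone. Origin: centre of its underside.
- tin_15: Food tin, 75 mm across, 110 mm tall; leave alone. Origin: centre of its underside.
- box_1: Carton, 73 x 132 mm, 93 mm tall; leave alone. Origin: centre of its underside.
- jar_2: Screw-top jar, 75 mm across, 112 mm tall; leave alone. Origin: centre of its underside.

How it is judged:
By the outcome, as a careful person would: the job done as asked, in the order asked, and still so for the second after the job is handed in, while the arm keeps its last pose, push and grip.
It also fails if it takes over 35 s, if anything falls off the work surface, if the arm or the gripper's body presses on something with over 40 N, if the wrist force passes 120 N, or if a joint passes its speed limit or range.

## Working session

There is one attempt and no reset: what is moved stays moved. The work goes in short steps, each a Python script; the robot and the scene stay as the last script left them, time stands still between calls to the robot, and variables do not carry over. Pictures are saved under pics/ and viewed, and the job is handed in when it is done.

```bash
mkdir -p pics; ls; python3 - <<'E'
from plant import *
import cv2,numpy as np
for n in ["scene","top","wrist"]:
    c=get_calibration(n); im,d=get_image(n)
    cv2.imwrite(f"pics/{n}0.png",im[:,:,::-1]); np.savez(f"{n}0.npz",im=im,d=d,K=c["intrinsics"],D=c["dist_coeffs"],T=c["world_from_camera"])
    print(n,np.round(c["intrinsics"],1).tolist(),c["dist_coeffs"],np.round(c["world_from_camera"],3).tolist())
o=observe();print(o)
E
```

```text
pics
scene [[483.6, 0.0, 325.2], [0.0, 483.6, 198.9], [0.0, 0.0, 1.0]] [-0.08482058  0.          0.          0.          0.        ] [[-0.514, -0.341, 0.787, -0.393], [-0.858, 0.207, -0.47, 0.845], [-0.003, -0.917, -0.398, 0.608], [0.0, 0.0, 0.0, 1.0]]
top [[420.8, 0.0, 320.0], [0.0, 420.8, 201.3], [0.0, 0.0, 1.0]] [-0.08769396  0.          0.          0.          0.        ] [[0.324, -0.917, 0.232, 0.253], [-0.946, -0.315, 0.079, 0.205], [0.0, -0.245, -0.97, 1.286], [0.0, 0.0, 0.0, 1.0]]
wrist [[286.6, 0.0, 325.1], [0.0, 286.6, 194.9], [0.0, 0.0, 1.0]] [-0.04779491  0.          0.          0.          0.        ] [[0.401, 0.867, 0.295, 0.174], [0.916, -0.379, -0.131, 0.605], [-0.002, 0.323, -0.946, 0.372], [0.0, 0.0, 0.0, 1.0]]
{'time_s': 0.15, 'q': array([ 1.03189950e+00,  2.21059697e-01,  1.52734829e+00, -1.39678311e-05,
        1.39467755e+00, -1.26132274e-01]), 'joint_velocities': array([ 0.00066789, -0.00200573, -0.00290855, -0.00025766, -0.00134718,
        0.00104714]), 'joint_torque': array([ 1.53913003e-03, -4.97480285e+01, -3.89909863e+01, -1.02302581e-04,
        7.23569581e-03, -4.97714313e-05]), 'eef_pos': array([0.25050353, 0.57210139, 0.23044142]), 'tcp_rot': array([-1.68771979,  1.56930338, -2.10048188]), 'ft_force': array([-0.04355553, -0.37503649,  0.16959613]), 'torque': array([0.02472959, 0.00374953, 0.01150268]), 'opening': 0.08510121613726185}
```

View pics/scene0.png

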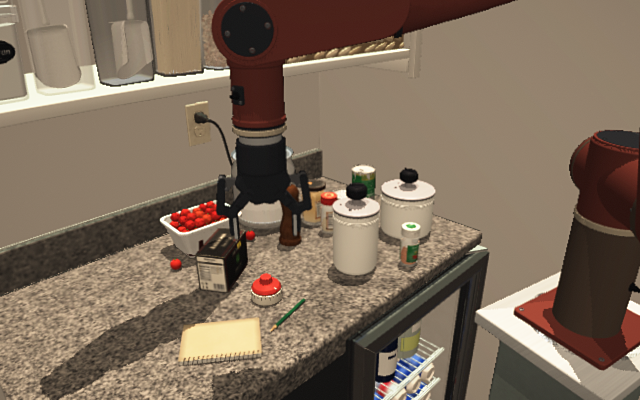

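View pics/top0.png

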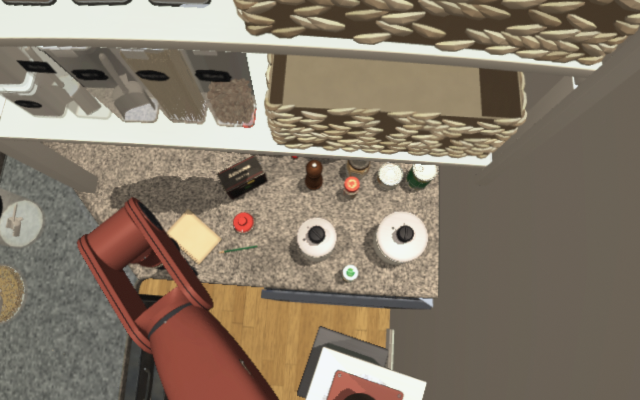

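View pics/wrist0.png

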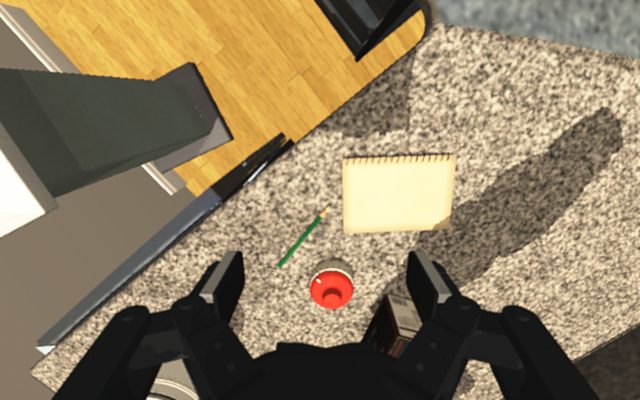

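The top view shows the low wide crock at about (402,237) with its knob at (405,233). The tall crock is at (316,238), and the shelf is above row ~160. Next I'll localise them.

```bash
cat > h.py <<'E'
import numpy as np,cv2
def load(f):
    z=np.load(f);return z["im"],z["d"],z["K"],z["D"],z["T"]
def rays(px,K,D,T):
    u=cv2.undistortPoints(np.float64(px).reshape(-1,1,2),K,D).reshape(-1,2)
    return np.c_[u,np.ones(len(u))]@T[:3,:3].T
def onplane(px,z,K,D,T):
    r=rays(px,K,D,T); return T[:3,3]+r*((z-T[2,3])/r[:,2])[:,None]
def cloud(d,K,D,T):
    h,w=d.shape; px=np.stack(np.meshgrid(np.arange(w),np.arange(h)),-1).reshape(-1,2)
    P=T[:3,3]+rays(px,K,D,T)*d.reshape(-1,1); P[d.reshape(-1)==0]=np.nan
    return P.reshape(h,w,3)
E
python3 - <<'E'
from h import *
im,d,K,D,T=load("top0.npz"); P=cloud(d,K,D,T)
for u,v in [(402,237),(395,250),(405,233),(316,238),(317,234),(350,272),(390,176),(420,175),(352,186),(314,170),(243,220),(240,177),(437,280),(437,170),(400,150),(330,150),(400,80),(400,20),(430,270),(400,297),(180,290),(150,240),(190,330)]:
    print(u,v,np.round(P[v,u],3))
g=cv2.cvtColor(im,cv2.COLOR_RGB2HSV)
for nm,z,(x0,x1,y0,y1) in [("lid",.13,(365,440,200,275)),("tall",.165,(290,345,210,270))]:
    Z=P[...,2]; 
    m=np.zeros(Z.shape,np.uint8); m[y0:y1,x0:x1]=((Z>z-.025)&(Z<z+.02))[y0:y1,x0:x1]
    k=np.zeros(Z.shape,np.uint8); k[y0:y1,x0:x1]=((g[...,2]<60)&(Z>z+.015))[y0:y1,x0:x1]
    for n,mm in (("rim",m),("knob",k)):
        cs,_=cv2.findContours(mm,cv2.RETR_EXTERNAL,cv2.CHAIN_APPROX_NONE); c=max(cs,key=cv2.contourArea)
        print(nm,n,cv2.contourArea(c),cv2.minEnclosingCircle(c),cv2.fitEllipse(c), np.nanmedian(P[mm>0],0))
cv2.imwrite("pics/topz.png",cv2.resize(im[195:280,280:445,::-1],None,fx=4.8,fy=4.8,interpolation=cv2.INTER_CUBIC))
im,d,K,D,T=load("scene0.npz")
cv2.imwrite("pics/scz.png",cv2.resize(im[155:285,310:450,::-1],None,fx=4.5,fy=4.5,interpolation=cv2.INTER_CUBIC))
E
```

```text
402 237 [0.497 0.056 0.172]
395 250 [0.465 0.058 0.126]
405 233 [0.509 0.052 0.175]
316 238 [0.414 0.271 0.207]
317 234 [0.425 0.272 0.209]
350 272 [0.37  0.157 0.101]
390 176 [0.692 0.129 0.055]
420 175 [0.704 0.049 0.112]
352 186 [0.608 0.228 0.107]
314 170 [0.603 0.343 0.158]
243 220 [0.417 0.505 0.054]
240 177 [0.531 0.553 0.092]
437 280 [ 0.443 -0.108 -0.007]
437 170 [0.736 0.005 0.111]
400 150 [0.595 0.152 0.492]
330 150 [0.554 0.287 0.481]
400 80 [0.763 0.195 0.469]
400 20 [0.568 0.221 0.896]
430 270 [ 0.464 -0.077  0.001]
400 297 [ 0.362 -0.022 -0.053]
180 290 [0.206 0.416 0.636]
150 240 [0.261 0.499 0.62 ]
190 330 [0.159 0.373 0.657]
lid rim 1954.0 ((401.8930969238281, 236.25657653808594), 26.0015811920166) ((401.7098693847656, 236.25267028808594), (49.1402473449707, 50.75462341308594), 112.69575500488281) [0.50386484 0.054448   0.12544108]
lid knob 42.0 ((404.1666564941406, 234.1666717529297), 7.835212707519531) ((405.3058776855469, 233.02896118164062), (13.960928916931152, 16.446863174438477), 60.00553894042969) [0.49904534 0.05617594 0.16997431]
tall rim 1148.0 ((315.87445068359375, 236.8700408935547), 19.766286849975586) ((316.1133117675781, 236.78404235839844), (37.882362365722656, 38.669654846191406), 151.44784545898438) [0.41959702 0.27212914 0.16065477]
tall knob 174.5 ((316.093994140625, 234.3270721435547), 7.953627586364746) ((316.0220031738281, 234.35606384277344), (14.520708084106445, 15.433883666992188), 4.172204494476318) [0.4206895  0.27984335 0.20654124]
```

```bash
python3 - <<'E'
from plant import *
o=observe();print(o['time_s'])
for yaw in (0,):
  print(inverse_kinematics([.4,.0,.35],[3.1416,1.5707,0]))
E
```

```text
0.15
[-1.97803158e-01 -3.93939619e-01  1.88257287e+00  1.89936650e-05
  1.65286496e+00  1.37300207e+00]
```

View pics/topz.png

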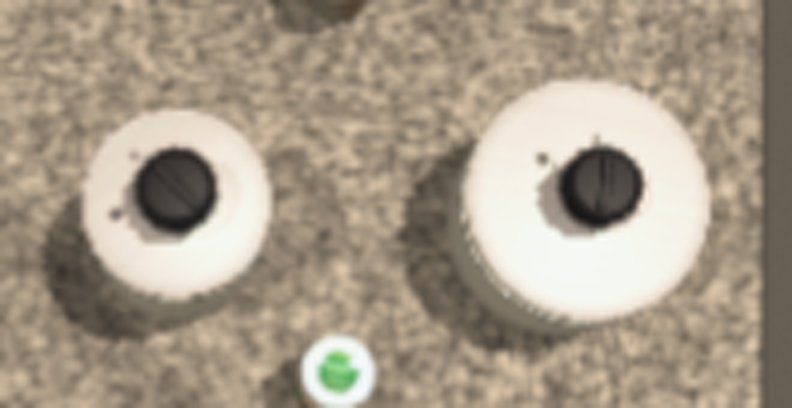

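```bash
python3 - <<'E'
from h import *
from plant import *
im,d,K,D,T=load("top0.npz"); P=cloud(d,K,D,T)
print("lid c",onplane([(401.8,236.25)],.127,K,D,T), "knob c",onplane([(405.3,233)],.170,K,D,T))
m=(P[...,2]>.4)&(P[...,2]<.53)&(P[...,1]<.35)&(P[...,1]>-.3)&(P[...,0]>.4)
n=np.array([.946,.324]); s=P[m][:,:2]@n
print("shelf front offset",np.percentile(s,[0,1,5,20]),"z",np.percentile(P[m][:,2],[0,1,5,50]))
im,d,K,D,T=load("scene0.npz"); P=cloud(d,K,D,T)
# knob in scene
for u,v in [(408,175),(356,190),(410,187),(407,215)]: print(P[v,u])
for p in np.arange(-180,181,20):
    print(p,[None if q is None else np.round(q,2).tolist() for q in [inverse_kinematics([.5,.053,z],[0,np.pi/2,np.radians(p)]) for z in(.14,.3)]])
E
```

```text
lid c [[0.50834999 0.05127574 0.127     ]] knob c [[0.5104225 0.0505003 0.17     ]]
shelf front offset [0.3376772  0.34842963 0.39175855 0.56974393] z [0.40000626 0.40675375 0.43331792 0.47142453]
[0.49356633 0.06723661 0.16984017]
[0.40936867 0.28705118 0.20491251]
[0.50172977 0.05030363 0.13020638]
[0.45838724 0.09206036 0.07660021]
-180 [[-0.05, 0.01, 1.93, -0.0, 1.2, 1.52], [-0.05, -0.11, 1.75, -0.0, 1.51, 1.52]]
-160 [[-0.05, 0.01, 1.93, -0.0, 1.2, 1.17], [-0.05, -0.11, 1.75, -0.0, 1.51, 1.17]]
-140 [[-0.05, 0.01, 1.93, -0.0, 1.2, 0.82], [-0.05, -0.11, 1.75, -0.0, 1.51, 0.82]]
-120 [[-0.05, 0.01, 1.93, -0.0, 1.2, 0.47], [-0.05, -0.11, 1.75, -0.0, 1.51, 0.47]]
-100 [[-0.05, 0.01, 1.93, -0.0, 1.2, 0.12], [-0.05, -0.11, 1.75, -0.0, 1.51, 0.12]]
-80 [[-0.05, 0.01, 1.93, -0.0, 1.2, -0.23], [-0.05, -0.11, 1.75, -0.0, 1.51, -0.23]]
-60 [[-0.05, 0.01, 1.93, -0.0, 1.2, -0.57], [-0.05, -0.11, 1.75, -0.0, 1.51, -0.57]]
-40 [[-0.05, 0.01, 1.93, -0.0, 1.2, -0.92], [-0.05, -0.11, 1.75, -0.0, 1.51, -0.92]]
-20 [[-0.05, 0.01, 1.93, -0.0, 1.2, -1.27], [-0.05, -0.11, 1.75, -0.0, 1.51, -1.27]]
0 [[-0.05, 0.01, 1.93, -0.0, 1.2, -1.62], [-0.05, -0.11, 1.75, 0.0, 1.51, -1.62]]
20 [[-0.05, 0.01, 1.93, 0.0, 1.2, -1.97], [-0.05, -0.11, 1.75, 0.0, 1.51, -1.97]]
40 [[-0.05, 0.01, 1.93, 0.0, 1.2, -2.32], [-0.05, -0.11, 1.75, 0.0, 1.51, -2.32]]
60 [[-0.05, 0.01, 1.93, 0.0, 1.2, -2.67], [-0.05, -0.11, 1.75, 0.0, 1.51, -2.67]]
80 [None, None]
100 [None, None]
120 [[-0.05, 0.01, 1.93, 0.0, 1.2, 2.57], [-0.05, -0.11, 1.75, 0.0, 1.51, 2.57]]
140 [[-0.05, 0.01, 1.93, 0.0, 1.2, 2.22], [-0.05, -0.11, 1.75, 0.0, 1.51, 2.22]]
160 [[-0.05, 0.01, 1.93, 0.0, 1.2, 1.87], [-0.05, -0.11, 1.75, 0.0, 1.51, 1.87]]
180 [[-0.05, 0.01, 1.93, -0.0, 1.2, 1.52], [-0.05, -0.11, 1.75, -0.0, 1.51, 1.52]]
```

```bash
python3 - <<'E'
from h import *
im,d,K,D,T=load("top0.npz"); P=cloud(d,K,D,T)
n=np.array([.946,.324]); Q=P[:175,270:620].reshape(-1,3); Q=Q[Q[:,2]>.25]; s=Q[:,:2]@n
print("crock s",np.array([.509,.0505])@n)
for a,b in [(.25,.4),(.4,.5),(.5,.6),(.6,.8),(.8,1.1)]:
    m=(Q[:,2]>a)&(Q[:,2]<b); print(a,b,m.sum(), np.percentile(s[m],[0,1,5,50]).round(3) if m.any() else '')
# arm head at start
H=P[195:300,70:215].reshape(-1,3); H=H[H[:,2]>.45]
t=H[:,:2]-[.2505,.572]; u=np.array([.4,.916]); u=np.array([np.cos(1.032),np.sin(1.032)])
print("head forward extent of tool axis",np.percentile(t@u,[95,99,100]), "side",np.percentile(t@[-u[1],u[0]],[0,1,99,100]),"z",np.percentile(H[:,2],[0,5,50,99]))
E
```

```text
crock s 0.497876
0.25 0.4 91 [0.617 0.617 0.618 0.633]
0.4 0.5 13268 [0.561 0.578 0.602 0.751]
0.5 0.6 7342 [0.528 0.546 0.569 0.617]
0.6 0.8 12699 [0.465 0.479 0.499 0.607]
0.8 1.1 24902 [0.459 0.49  0.569 0.606]
head forward extent of tool axis [0.02240928 0.03327464 0.04236794] side [-0.06213721 -0.06041727  0.05852904  0.06107176] z [0.4502271  0.53486062 0.60354424 0.63511934]
```

```bash
python3 - <<'E'
from h import *
im,d,K,D,T=load("top0.npz"); P=cloud(d,K,D,T)
n=np.array([.946,.324]); t=np.array([.324,-.946])
for c in (290,380,420,470,560):
    print(c)
    for r in range(0,175,8): p=P[r,c]; print("  ",r,np.round(p,3), "s %.3f t %.3f"%(p[:2]@n,p[:2]@t))
E
```

```text
290
   0 [0.54  0.337 0.914] s 0.620 t -0.144
   8 [0.546 0.341 0.892] s 0.627 t -0.146
   16 [0.544 0.341 0.881] s 0.625 t -0.147
   24 [0.546 0.343 0.863] s 0.628 t -0.148
   32 [0.54  0.341 0.857] s 0.621 t -0.148
   40 [0.542 0.344 0.837] s 0.624 t -0.150
   48 [0.534 0.341 0.833] s 0.616 t -0.150
   56 [0.74  0.442 0.471] s 0.843 t -0.179
   64 [0.721 0.436 0.47 ] s 0.823 t -0.179
   72 [0.702 0.429 0.471] s 0.803 t -0.178
   80 [0.683 0.422 0.471] s 0.783 t -0.178
   88 [0.665 0.415 0.471] s 0.763 t -0.177
   96 [0.647 0.408 0.471] s 0.744 t -0.177
   104 [0.629 0.402 0.472] s 0.725 t -0.176
   112 [0.543 0.359 0.625] s 0.631 t -0.164
   120 [0.536 0.358 0.609] s 0.623 t -0.165
   128 [0.534 0.36  0.577] s 0.622 t -0.167
   136 [0.539 0.365 0.527] s 0.628 t -0.171
   144 [0.541 0.369 0.478] s 0.631 t -0.174
   152 [0.528 0.365 0.466] s 0.618 t -0.175
   160 [ 0.659  0.447 -0.002] s 0.769 t -0.210
   168 [ 0.633  0.438 -0.001] s 0.741 t -0.209
380
   0 [0.563 0.246 0.923] s 0.612 t -0.050
   8 [0.56  0.244 0.916] s 0.609 t -0.049
   16 [0.564 0.243 0.899] s 0.612 t -0.047
   24 
[... 2944 characters left out ...]
35 0.876] s 0.593 t 0.167
   56 [0.621 0.025 0.857] s 0.595 t 0.178
   64 [0.626 0.015 0.836] s 0.597 t 0.189
   72 [0.624 0.008 0.825] s 0.593 t 0.195
   80 [ 0.68  -0.031  0.738] s 0.633 t 0.250
   88 [ 0.666 -0.034  0.738] s 0.619 t 0.248
   96 [ 0.654 -0.037  0.736] s 0.607 t 0.247
   104 [ 0.628 -0.031  0.755] s 0.584 t 0.232
   112 [ 0.617 -0.034  0.752] s 0.573 t 0.232
   120 [ 0.618 -0.046  0.731] s 0.570 t 0.243
   128 [ 0.622 -0.06   0.704] s 0.569 t 0.258
   136 [ 0.615 -0.067  0.694] s 0.560 t 0.262
   144 [ 0.601 -0.069  0.695] s 0.546 t 0.260
   152 [ 0.592 -0.074  0.689] s 0.536 t 0.262
   160 [ 0.579 -0.076  0.689] s 0.523 t 0.260
   168 [ 0.567 -0.08   0.685] s 0.511 t 0.260
```

```bash
python3 - <<'E'
from h import *
im,d,K,D,T=load("top0.npz"); P=cloud(d,K,D,T)
for c in (460,500,540,580,620):
    print(c,[(r,np.round(P[r,c],2).tolist()) for r in (170,200,240,290,340)])
E
```

```text
460 [(170, [0.72, -0.04, 0.21]), (200, [0.64, -0.06, 0.2]), (240, [0.53, -0.09, 0.2]), (290, [0.41, -0.12, 0.2]), (340, [0.29, -0.15, 0.2])]
500 [(170, [0.62, -0.05, 0.49]), (200, [0.57, -0.08, 0.46]), (240, [0.49, -0.1, 0.45]), (290, [0.4, -0.13, 0.44]), (340, [0.3, -0.15, 0.44])]
540 [(170, [0.58, -0.08, 0.63]), (200, [0.53, -0.09, 0.62]), (240, [0.47, -0.11, 0.61]), (290, [0.39, -0.13, 0.6]), (340, [0.31, -0.15, 0.6])]
580 [(170, [0.55, -0.09, 0.74]), (200, [0.51, -0.1, 0.73]), (240, [0.45, -0.11, 0.72]), (290, [0.39, -0.13, 0.72]), (340, [0.32, -0.15, 0.71])]
620 [(170, [0.52, -0.09, 0.82]), (200, [0.49, -0.1, 0.81]), (240, [0.44, -0.12, 0.8]), (290, [0.38, -0.13, 0.8]), (340, [0.33, -0.15, 0.79])]
```

```bash
cat >> h.py <<'E'
import plant
def ori(deg): return [0,np.pi/2,np.radians(deg)]
def snap(n,tag):
    c=plant.get_calibration(n); im,d=plant.get_image(n)
    cv2.imwrite(f"pics/{tag}.png",im[:,:,::-1]); np.savez(f"{tag}.npz",im=im,d=d,K=c["intrinsics"],D=c["dist_coeffs"],T=c["world_from_camera"])
E
python3 - <<'E'
from h import *
from plant import *
r=.46
wp=[]
for p,y in [((r*np.cos(1.155),r*np.sin(1.155),.33),-24),((r*np.cos(.1),r*np.sin(.1),.33),-60)]:
    q=inverse_kinematics(p,ori(y)); print(np.round(q,2)); wp.append((p,y))
for p,y in wp: movep(p,ori(y))
movep([.50,.053,.30],ori(-60))
snap("wrist","w1")
o=observe(); print(o['time_s'],o['eef_pos'],o['ft_force'])
E
```

```text
[ 0.98 -0.23  1.79 -0.    1.58 -0.17]
[-0.07 -0.23  1.79 -0.    1.58 -0.6 ]
3.0083 [0.49958893 0.05395252 0.29972483] [ 0.39075422 -0.2705201  -0.05394437]
```

View pics/w1.png

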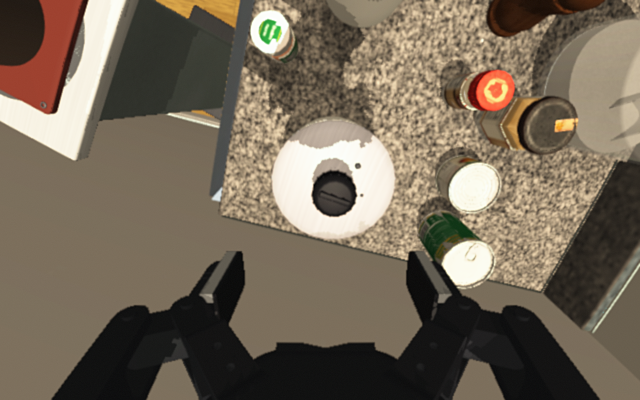

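The lid is at about (333,180) and the knob at (334,193), with the ridge pointing toward the small dot at (362,195), so it is locked. The large dot is at (358,165). Next I'll measure the knob and lid centres.

```bash
python3 - <<'E'
from h import *
im,d,K,D,T=load("w1.npz"); g=cv2.cvtColor(im,cv2.COLOR_RGB2HSV); P=cloud(d,K,D,T)
def circ(Q):
    A=np.c_[Q,np.ones(len(Q))]; s=np.linalg.lstsq(A,(Q**2).sum(1),rcond=None)[0]; c=s[:2]/2; return c,np.sqrt(s[2]+c@c)
roi=np.zeros(d.shape,bool); roi[110:245,265:402]=1
m=((P[...,2]>.115)&roi).astype(np.uint8)
cs,_=cv2.findContours(m,cv2.RETR_EXTERNAL,cv2.CHAIN_APPROX_NONE); c=max(cs,key=cv2.contourArea)[:,0]
for z in(.125,.13): Q=onplane(c,z,K,D,T)[:,:2]; print("lid",z,circ(Q),np.std(np.linalg.norm(Q-circ(Q)[0],axis=1)))
k=((P[...,2]>.165)&roi).astype(np.uint8)
cs,_=cv2.findContours(k,cv2.RETR_EXTERNAL,cv2.CHAIN_APPROX_NONE); c=max(cs,key=cv2.contourArea)[:,0]
print(cv2.fitEllipse(c))
for z in(.168,.175): Q=onplane(c,z,K,D,T)[:,:2]; print("knob",z,circ(Q))
Q=P[k>0]; print("knob z",np.percentile(Q[:,2],[5,50,95]),"lidtop",np.nanmedian(P[145:160,300:320,2]))
im,d,K,D,T=load("top0.npz"); P=cloud(d,K,D,T);
roi=np.zeros(d.shape,bool); roi[200:275,370:435]=1
for z0,zz in((.115,.127),(.16,.172)):
    k=((P[...,2]>z0)&roi).astype(np.uint8)
    cs,_=cv2.findContours(k,cv2.RETR_EXTERNAL,cv2.CHAIN_APPROX_NONE); c=max(cs,key=cv2.contourArea)[:,0]
    print("top",circ(onplane(c,zz,K,D,T)[:,:2]))
im=load("w1.npz")[0]; cv2.imwrite("pics/w1z.png",cv2.resize(im[110:245,265:402,::-1],None,fx=4.2,fy=4.2,interpolation=cv2.INTER_CUBIC))
E
```

```text
lid 0.125 (array([0.51159301, 0.0495461 ]), np.float64(0.06984661602344112)) 0.00038838946487438237
lid 0.13 (array([0.51074348, 0.0507549 ]), np.float64(0.06874015092846028)) 0.00038223684917717486
((334.3523254394531, 194.76156616210938), (42.22148895263672, 44.32628631591797), 81.15827941894531)
knob 0.168 (array([0.51202943, 0.04983962]), np.float64(0.022323622830478774))
knob 0.175 (array([0.5106413 , 0.05179132]), np.float64(0.021750444465324627))
knob z [0.16704493 0.17194821 0.17609748] lidtop 0.12582765667929013
top (array([0.5095151 , 0.05143027]), np.float64(0.07018599444801407))
top (array([0.50881592, 0.05133172]), np.float64(0.022315868853634704))
```

View pics/w1z.png

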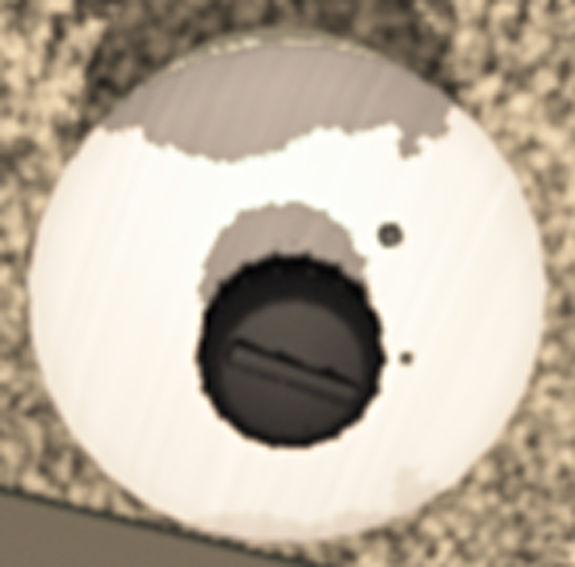

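The knob and lid centre is about (0.5105, 0.051) in both views. Next I'll descend, narrow the gripper, check the forces and grip.

```bash
python3 - <<'E'
from h import *
from plant import *
C=[.5105,.0510]
def st(s): 
    o=observe(); print(s,round(o['time_s'],2),np.round(o['eef_pos'],4),np.round(o['ft_force'],2),np.round(o['torque'],3),round(o['opening'],4)); return o
move_l(C+[.24],feed=.2); st("above")
print(move_l(C+[.142],feed=.1,max_force=6)); o=st("down")
gripper_to(.052,20); st("52")
gripper_to(.046,20); hold(.2); st("grip20")
snap("scene","s2"); snap("wrist","w2")
E
```

```text
above 3.47 [0.5103 0.0511 0.2409] [0.8  0.31 0.79] [ 0.009  0.027 -0.073] 0.0853
False
down 4.6 [0.5112 0.051  0.1428] [ 1.05 -0.15  1.71] [-0.03   0.047  0.004] 0.085
52 5.03 [0.5106 0.051  0.1422] [ 0.86  0.12 -0.27] [ 0.033  0.005 -0.041] 0.0522
grip20 5.47 [0.5107 0.0511 0.1422] [0.94 0.85 0.6 ] [ 0.128 -0.205 -0.001] 0.046
```

View pics/w2.png

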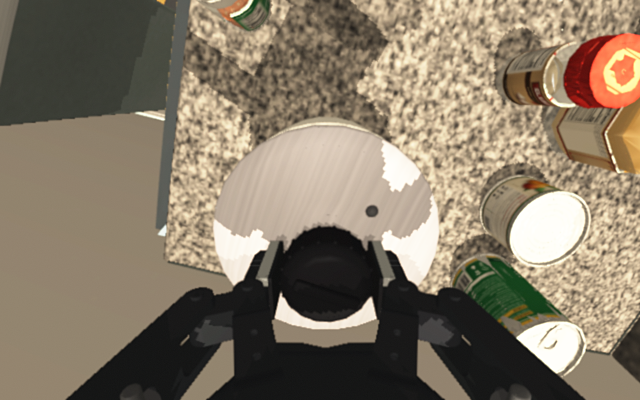

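The fingers straddle the knob at about (325,272) with almost no side load. Next I'll close firmly and press.

```bash
python3 - <<'E'
from h import *
from plant import *
def st(s): 
    o=observe(); print(s,round(o['time_s'],2),np.round(o['eef_pos'],4),np.round(o['ft_force'],2),np.round(o['torque'],3),round(o['opening'],4)); return o
gripper_to(.038,70); hold(.2); o=st("grip70")
p=np.array([.5105,.051,.142])
for dz in (.002,.004,.006,.008):
    r=move_l(list(p-[0,0,dz]),feed=.03,max_force=25); st(("press",dz,r))
    if r: break
E
```

```text
grip70 5.98 [0.5109 0.0511 0.1424] [1.51 1.82 5.34] [ 0.261 -0.165  0.041] 0.0431
('press', 0.002, False) 6.23 [0.5109 0.0511 0.1404] [1.23 1.79 6.37] [ 0.348 -0.089 -0.048] 0.0432
('press', 0.004, False) 6.48 [0.5109 0.0511 0.1385] [0.67 2.15 6.89] [ 0.301 -0.01  -0.018] 0.0432
('press', 0.006, False) 6.73 [0.5109 0.0511 0.1366] [-0.18  1.78  8.17] [ 0.23  -0.014  0.021] 0.0435
('press', 0.008, False) 6.98 [0.511  0.0511 0.1348] [0.01 0.48 9.48] [ 0.275  0.105 -0.024] 0.043
```

```bash
python3 - <<'E'
from h import *
from plant import *
def st(s): 
    o=observe(); print(s,round(o['time_s'],2),np.round(o['eef_pos'],4),np.round(o['ft_force'],2),np.round(o['torque'],3),round(o['opening'],4),round(o['q'][5],4)); return o
p=[.5106,.051,.1340]
for a in (-50,-35,-20,-8,-3):
    r=move_l(p,feed=.04,rotation=ori(a),max_force=30); o=st((a,r))
    if r or abs(o['torque'][2])>.5: break
snap("wrist","w3")
E
```

```text
(-50, False) 7.31 [0.5106 0.0508 0.1347] [-1.62  1.58  8.3 ] [0.106 0.39  0.055] 0.0431 -0.7528
(-35, False) 7.72 [0.5102 0.0503 0.1346] [-3.84 -1.04  9.8 ] [-0.276  0.6    0.088] 0.0429 -1.0145
(-20, False) 8.12 [0.51   0.0498 0.1346] [-4.55 -2.19 10.93] [-0.622  0.75   0.032] 0.0431 -1.2763
(-8, False) 8.48 [0.5099 0.0493 0.1346] [-4.06 -5.26 10.43] [-1.032  0.792  0.033] 0.0429 -1.4858
(-3, False) 8.73 [0.5099 0.0491 0.1346] [-5.37 -5.46 10.25] [-1.107  0.81   0.01 ] 0.043 -1.5731
```

View pics/w3.png

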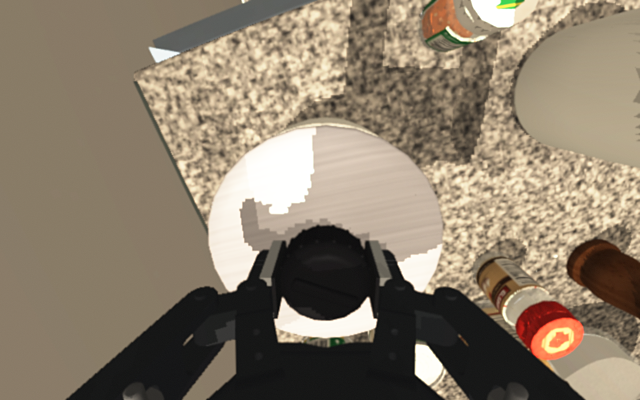

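The knob turns with little torque and the ridge stays fixed relative to the fingers. A side load has built up because the knob sits slightly off the tool axis. I'll relieve it and creep to the stop.

```bash
python3 - <<'E'
from h import *
from plant import *
def st(s): 
    o=observe(); print(s,round(o['time_s'],2),np.round(o['eef_pos'],4),np.round(o['ft_force'],2),np.round(o['torque'],3),round(o['opening'],4),round(o['q'][5],4)); return o
move_l([.5095,.0490,.134],feed=.03); st("relieve")
p=[.5095,.0490,.134]
for a in (-1,0,1,2,3,4):
    r=move_l(p,feed=.03,rotation=ori(a),max_force=30); o=st((a,r))
    if r or abs(o['torque'][2])>.35: break
E
```

```text
relieve 9.03 [0.5097 0.0487 0.1348] [-1.5   0.39  8.58] [0.122 0.195 0.047] 0.0433 -1.5768
(-1, False) 9.28 [0.5097 0.0487 0.1347] [-1.47 -0.28  7.59] [0.015 0.159 0.03 ] 0.0433 -1.6119
(0, False) 9.53 [0.5097 0.0486 0.1347] [-1.6   0.69  7.4 ] [-0.064  0.239  0.04 ] 0.0434 -1.6292
(1, False) 9.78 [0.5097 0.0486 0.1348] [-1.98 -0.04  7.96] [-0.025  0.219 -0.339] 0.0433 -1.6461
(2, False) 10.03 [0.5098 0.0485 0.1348] [-1.65 -0.51  8.5 ] [ 0.033  0.158 -0.441] 0.043 -1.6634
```

Torque jumps to −0.34 N m at 60–61°, so the stop is reached and the grip hasn't slipped. Next I'll ease off, let the spring come up and lift straight.

```bash
python3 - <<'E'
from h import *
from plant import *
def st(s): 
    o=observe(); print(s,round(o['time_s'],2),np.round(o['eef_pos'],4),np.round(o['ft_force'],2),np.round(o['torque'],3),round(o['opening'],4),round(o['q'][5],4)); return o
x,y=.5096,.0487
move_l([x,y,.134],feed=.03,rotation=ori(0.8)); st("ease")
for z in (.138,.142,.144,.147,.152):
    r=move_l([x,y,z],feed=.03,max_force=22); o=st((z,r))
    if r: break
hold(.2);st("h")
snap("scene","s4"); snap("wrist","w4")
s=cv2.imread("pics/s4.png"); cv2.imwrite("pics/s4z.png",cv2.resize(s[100:270,320:460],None,fx=4,fy=3.5,interpolation=cv2.INTER_CUBIC))
E
```

```text
ease 10.28 [0.5098 0.0485 0.1347] [-2.28  0.46  9.05] [ 0.116  0.275 -0.053] 0.0435 -1.6434
(0.138, False) 10.57 [0.5097 0.0485 0.1386] [-0.01  1.3   6.37] [ 0.117  0.055 -0.067] 0.0431 -1.6436
(0.142, False) 10.85 [0.5098 0.0485 0.1422] [2.35 0.99 5.06] [ 0.071 -0.187 -0.041] 0.043 -1.6436
(0.144, False) 11.1 [0.5084 0.0486 0.1428] [-0.78 -0.05 -2.32] [-0.096 -0.002  0.048] 0.0428 -1.6437
(0.147, False) 11.35 [0.5091 0.0487 0.1464] [-0.77  0.03 -2.98] [ 0.023  0.025 -0.035] 0.043 -1.6436
(0.152, False) 11.67 [0.5098 0.0487 0.1524] [-0.4   0.1  -4.15] [ 0.005  0.034 -0.02 ] 0.0434 -1.6436
h 11.87 [0.5095 0.0487 0.1519] [ 0.15  0.65 -3.56] [-0.036 -0.001 -0.024] 0.0431 -1.6436
```

View pics/s4z.png

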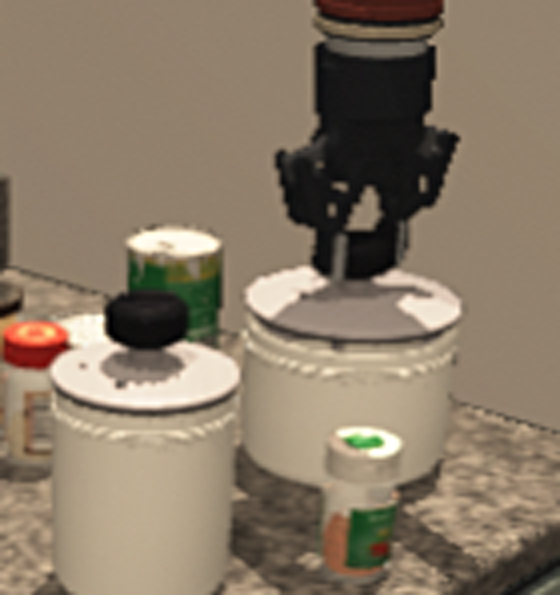

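View pics/w4.png

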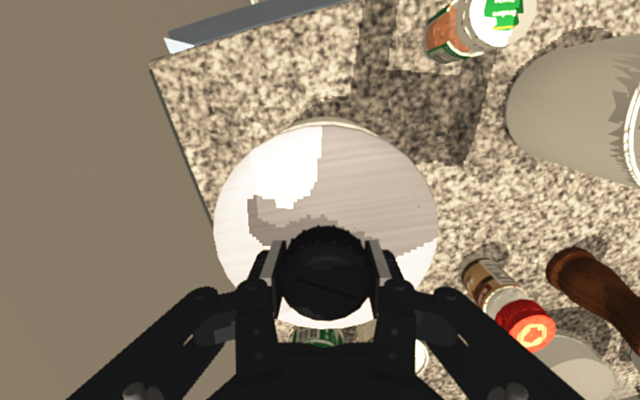

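The load is now about −4 N, the lid's weight, and the lid is rising freely. I'll continue straight up.

```bash
python3 - <<'E'
from h import *
from plant import *
def st(s): 
    o=observe(); print(s,round(o['time_s'],2),np.round(o['eef_pos'],4),np.round(o['ft_force'],2),np.round(o['torque'],3),round(o['opening'],4),np.abs(o['joint_velocities']).max().round(4)); return o
x,y=.5100,.0490
for z in (.165,.185,.222):
    r=move_l([.5098,.0488,z],feed=.05,max_force=15); o=st((z,r))
    if r: break
hold(.5);st("h")
for n in("scene","top","wrist"): snap(n,n+"5")
s=cv2.imread("pics/scene5.png"); cv2.imwrite("pics/s5z.png",cv2.resize(s[100:270,320:460],None,fx=4,fy=3.5,interpolation=cv2.INTER_CUBIC))
im,d,K,D,T=load("scene5.npz"); P=cloud(d,K,D,T)
m=(P[...,2]>.195)&(P[...,2]<.225)&(np.hypot(P[...,0]-.51,P[...,1]-.05)<.075)&(im.min(2)>110)
Q=P[m]; print(m.sum()); A=np.c_[Q[:,:2]-Q[:,:2].mean(0),np.ones(len(Q))]
s=np.linalg.lstsq(A,Q[:,2],rcond=None)[0]; print("lid plane tilt deg",np.degrees(s[:2]),"z",s[2],"span",np.percentile(Q,[2,98],axis=0))
E
```

```text
(0.165, False) 12.38 [0.5103 0.0488 0.1658] [-0.65 -0.28 -3.63] [0.008 0.011 0.02 ] 0.0429 0.0124
(0.185, False) 12.93 [0.51   0.0488 0.1853] [-0.14 -0.16 -4.75] [ 0.007 -0.03  -0.009] 0.0433 0.0107
(0.222, False) 13.82 [0.5095 0.0488 0.2216] [ 0.2   0.85 -3.99] [ 0.021  0.033 -0.017] 0.0431 0.0039
h 14.32 [0.5098 0.0488 0.2219] [ 0.55  0.22 -3.41] [ 0.029 -0.019  0.042] 0.043 0.0027
626
lid plane tilt deg [0.86886628 0.48196013] z 0.20551660491882692 span [[ 0.44411698 -0.00738556  0.20147514]
 [ 0.56749714  0.11836961  0.20880211]]
```

View pics/s5z.png

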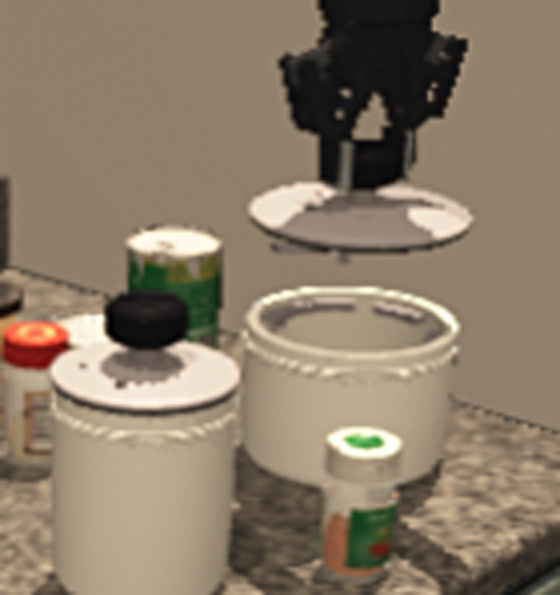

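View pics/top5.png

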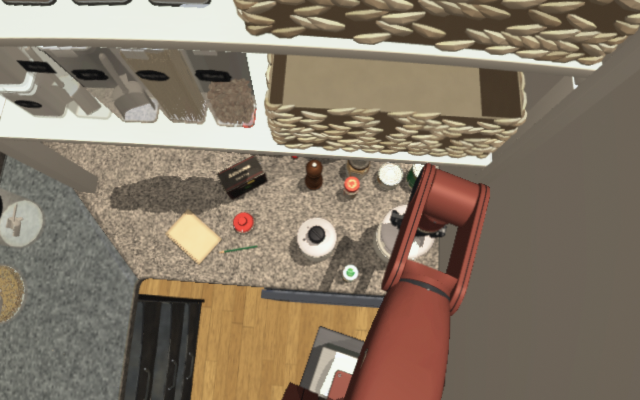

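The lid hangs level over the open crock, with the lock ring and its gaps visible, and the other objects look unmoved. I'll do one crock-shift check before handing in.

```bash
python3 - <<'E'
from h import *
from plant import *
a,d0,K,D,T=load("scene0.npz"); b,d5,*_=load("scene5.npz")
ga,gb=[cv2.cvtColor(i,cv2.COLOR_RGB2GRAY).astype(np.float32) for i in (a,b)]
for n,(x0,x1,y0,y1) in {"crock body":(378,438,208,244),"tall":(330,382,180,275),"jar3":(398,424,220,272)}.items():
    print(n,cv2.phaseCorrelate(ga[y0:y1,x0:x1],gb[y0:y1,x0:x1],cv2.createHanningWindow((x1-x0,y1-y0),cv2.CV_32F)))
P=cloud(d5,K,D,T)
m=(P[...,2]>.108)&(P[...,2]<.125)&(np.hypot(P[...,0]-.51,P[...,1]-.05)<.09)
from scipy.spatial import ConvexHull
Q=P[m][:,:2]; Q=Q[ConvexHull(Q).vertices]; print("rim circle",cv2.minEnclosingCircle(np.float32(Q)))
L=(P[...,2]>.195)&(P[...,2]<.215)&(np.hypot(P[...,0]-.51,P[...,1]-.05)<.09)
print("lid circle",cv2.minEnclosingCircle(np.float32(P[L][:,:2])))
job_done(); print(observe()['time_s'])
E
```

```text
crock body ((0.07963885973367724, -0.3457790554340434), 0.8994553945682667)
tall ((-0.01408242707521623, -0.027327197000403203), 0.9940356463193893)
jar3 ((0.6951666091838682, -0.12292643286424365), 0.9611664223899894)
rim circle ((0.5082478523254395, 0.04843804985284805), 0.07293325662612915)
lid circle ((0.5074788928031921, 0.05671239644289017), 0.07412568479776382)
the job is handed in; nothing more can be done
the job is handed in; nothing more can be done
```

The low crock is open and the job is handed in. The gripper is holding the lid by the knob, still, about 8 cm above the crock and over its mouth. It took about 14 s of robot time.

I pressed the knob about 7 mm (9–10 N) and turned it counter-clockwise 60–61°, where the torque jumped at the stop. I eased off, let the spring come up, then lifted straight up.

**Last checks:**
- **Load:** the gripper carries 3.4–4 N, about the weight of the lid. All wrist forces I read were under 12 N.
- **Level:** the depth plane fit gave about 1° of tilt, which is within its noise.
- **Crock:** its body shifted 0.35 px or less in the scene camera, about 1 mm. The camera shows the mouth open with the lock ring visible.
- **Tall crock:** it did not shift in the picture (0.03 px).

**Checks that disagreed:**
- **Lid position:** a rough circle fit put the lid centre about 8 mm from the rim centre in y. It probably includes finger and edge pixels. The gripper itself is within about 2 mm of the rim centre and the lift was vertical, so I trusted that and left the lid where it was.
- **Front spice jar (`spice_jar_3`):** it showed a 0.7 px apparent shift. I put this down to the changed shadow, since nothing went near it.
- **Side load while turning:** about 7 N built up partway through because the knob sat slightly off the tool axis. I relieved it before reaching the stop.

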